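# Sweep the packing deck clear into the scrap bin

## Task

Slide the open scrap bin along the table until it stands square against the side edge of the raised packing deck that faces it, roughly centred on that edge. Then sweep the three cardboard scraps (a block, an L-shaped corner piece and an empty core) across the deck and over that edge so that they drop into the bin, pushing them without picking them up. Leave the bin standing there against the deck, and do not shift the full label roll on the deck or the tape roll, pen pot and stapler.

Things in the scene. Friction and masses are not known exactly. Their poses are not given: they have to be found in the camera images.
- deck: Fixed raised packing deck, a grey-topped plywood block 240 (its x) by 300 (its y) by 120 mm high, flat top without rims; origin at the centre of its underside on the table, z up. The bin stands clear of it on one of its two y sides (left or right, it varies); that side's edge, 150 mm from the origin along its y, is the one to use.
- bin: Loose open grey plastic scrap bin, 240 (its x) by 180 (its y) by 105 mm high outside, walls and floor 8 mm thick, 0.7 kg; origin at the centre of its underside, z up. It starts 10 to 120 mm from the deck and a little askew. Its side of 240 mm length goes against the deck, leaving its rim 15 mm below the deck top.
- block: Scrap: loose solid corrugated cardboard block, 60 (x) by 48 (y) by 36 mm high, about 30 g, on the deck; origin at its centre.
- corner: Scrap: loose L-shaped cardboard corner piece 40 mm high, about 30 g, on the deck; origin at the centre of its 60 by 56 mm outline: one arm covers x -30 to 30, y -28 to -4 mm, the other x -30 to -6, y -4 to 28 mm.
- core: Scrap: loose empty cardboard core standing on end on the deck, a tube of 60 mm outer and 48 mm inner diameter, 44 mm high, about 30 g; origin at its centre.
- roll: To be left alone: full white label roll standing on the deck among the scraps, 72 mm diameter, 60 mm high, 0.35 kg, loose; origin at the centre of its underside.
- tape: To be left alone: loose roll of amber packing tape lying on the table just beyond the deck, 80 mm diameter, 48 mm high; origin at the centre of its underside.
- pot: To be left alone: loose black pen pot with pens on the left of the table, 72 mm diameter, 145 mm high with pens; origin at the centre of its underside.
- stapler: To be left alone: loose dark stapler on the right of the table, 150 (x) by 36 by 44 mm high; origin at the centre of its underside.

How it is judged (in metres and radians):
On the way, in this order (a step that is already met when the one before it is completed fails the run):
1. the bin stands square against the side edge of the deck while the scraps are still on the deck (y of bin in the frame of deck between -0.256 and 0.256 m and x of bin in the frame of deck between -0.05 and 0.05 m and angle between the x axis of bin and the x axis of deck, either way round below 0.12 rad and angle between bin's own z axis and vertical below 0.08 rad and height (world z) of each of block, corner, core above 0.125 m), for 0.2 s.
2. all three scraps lie in the bin (x of block in the frame of bin between -0.113 and 0.113 m and y of block in the frame of bin between -0.083 and 0.083 m and z of each of block, corner, core in the frame of bin below 0.1 m and x of corner in the frame of bin between -0.113 and 0.113 m and y of corner in the frame of bin between -0.083 and 0.083 m and x of core in the frame of bin between -0.113 and 0.113 m and y of core in the frame of bin between -0.083 and 0.083 m), for 0.2 s.
At the end, for the whole second after the job is handed in: The bin stands upright and still within about 16 mm of the deck's side edge, within 50 mm of centred on it, square within 0.12 rad; the centres of the block, corner piece and core are inside its walls and below its rim, and they have all but come to rest (all of step 2 and y of bin in the frame of deck between -0.256 and 0.256 m and x of bin in the frame of deck between -0.05 and 0.05 m and angle between the x axis of bin and the x axis of deck, either way round below 0.12 rad and angle between bin's own z axis and vertical below 0.08 rad and linear speed of each of block, corner, core below 0.12 m/s and linear speed of bin below 0.02 m/s); the robot touches nothing.
It fails at once if a scrap is picked up (its centre rises about 50 mm above its height on the deck) (height (world z) of any of block, corner, core above 0.19 m).
It fails at once if the bin is lifted off the table by more than 30 mm instead of slid (height (world z) of bin above 0.03 m).
It fails at once if the label roll is shifted by more than 20 mm (distance of roll from where it was at the start of the episode above 0.02 m).
It fails at once if the tape roll, the pen pot or the stapler is shifted by more than 30 mm (distance of any of tape, pot, stapler from where it was at the start of the episode above 0.03 m).
It also fails if it takes over 72 s, if anything falls off the work surface, if the arm or the gripper's body presses on something with over 40 N, if the wrist force passes 120 N, or if a joint passes its speed limit or range.

## Robot

A 7-joint arm with a two-finger parallel gripper is mounted at the origin on the work surface. World frame = base frame: x ahead of the robot, y to its left, z up, the work surface at z = 0. Lengths are in m, angles in degrees, forces in N, time in s.
With the tool pointing down it reaches from about 0.35 to 0.9 m from the base axis. Payload 8.1 kg.
Tool frame: the origin (TCP) lies midway between the tips of the shut fingers; the grasp point (between the pads) lies 19 mm behind it; z points along the fingers, y is the line along which they close (so a half turn about z gives the same grasp; the last joint's range is limited). The gripper opens to 85 mm and grips with 20 to 120 N. Pads are 22 mm wide; open, the fingers measure 114 mm over their backs; the gripper's body (76 mm by 85 mm) begins 54 mm behind the grasp point. The pads swing forward as they close: fully open they stand 13 mm farther back than shut.
Start: joints at [65.455, 24.895, 1.432, 90.138, -0.665, 64.973, -4.303], TCP at [0.2, -0.592, 0.231] pointing down, gripper open.
Joint ranges: [-149.89, 149.89], [-25.12, 119.58], [-72.63, 75.52], [4.76, 147.25], [-75.54, 255.54], [6.69, 114.76], [-157.13, 157.13]. Speed limits (degrees/s): [127.2, 127.2, 172.46, 172.46, 180, 180, 180].

## Interface

Orientations are given as a 3x3 rotation matrix whose columns are the frame's x, y, z axes.
In Python, from workcell import monitor, camera, camera_model, sign_off gives the robot as it stands. The module is installed in compiled form; this text tells all that it offers.
- The arm moves only by the tool jog_arm, never from a script. Its argument "rows" is a list of rows, each an object of numbers: "dx", "dy", "dz": the shift along the world's x, y, z normalised to -1 to 1, where 1 is 0.1 m; "rx", "ry", "rz": the turn, a rotation vector about the world's x, y, z normalised to -1 to 1, where 1 is 45 degrees; "jaw": the closure, from -1 (fully open) to 1 (shut). In form: [{"dx": .., "dy": .., "dz": .., "rx": .., "ry": .., "rz": .., "jaw": ..}, ...]. A call has 1 to 20 rows; each row is the pose to reach, as a shift and turn from the pose commanded when the call began; what a row does not reach only later rows make up. A row lasts 1/12 s, in which the tool goes at most 41.7 mm and 7.16 degrees, less where a joint would pass 70% of its speed; a pose out of reach is approached as far as the arm can. A call with a number of a shift or a turn outside -1 to 1 is refused whole. A call with a gripper value outside its range is refused whole. The fingers move at their own pace and stop on an object; "grip_force" is the grip in N (left out, the last holds). Time passes only in rows, so rows that repeat a pose let the fingers close. It gives the time, the measured TCP pose, the force, the opening and the grip force at its end, in the units of the state.
- monitor.read_state(): the state, without advancing time (a new reading comes with each control period).
- camera(name): name is "scene" or "side" or "wrist"; returns the picture (480x640x3 uint8, red, green, blue); there is no depth.
- camera_model(name): a dict with "fx", "fy", "cx", "cy" (pixels), "xyz" and "attitude" of the camera in the world. Camera axes: x right, y down, z forward; pixel columns grow to the right and rows downward; lengths in m; the calibration is good to about 2 mm. A picture is of the moment at which its call begins: read the wrist's pose just before it. camera_model takes no time and is no camera call; for the wrist camera it gives the pose at the moment of the call.
- sign_off(): hands the job in; it is judged then, once.
The state is a dict: "time": time; "qpos": joint angles; "joint_vel": joint speeds; "joint_efforts": joint torques, N m; "eef_pos": TCP position; "tcp_rot": TCP orientation; "ft_force": force on the tool from outside, world axes, zero at the start; "moment": the same for the moment, N m; "finger_gap": finger opening in m; "gripper_force": force on a finger pad.
Only numpy, scipy, OpenCV 4.12 (cv2) and the standard library are available. Lean on these libraries where they do the work, as an engineer would, in place of code of your own. Each camera call takes 0.05 s, during which the arm holds its last target. There are 200 camera calls.

## Working session

There is one attempt and no reset: what is moved stays moved. The work goes in short steps, Python scripts to look and compute and a tool call to move; the robot and the scene stay as the last step left them, time stands still between calls to the robot, and variables do not carry over. Pictures are saved under pics/ and viewed, at most 10 in all, crops included, and the job is handed in when it is done.

Besides the shell and the picture viewer there is one more tool, called as name([rows], argument=value, ...), one row to a line, values as JSON. jog_arm: Moves the arm, as the interface text tells. Scaled input: -1 to 1 covers 0.1 m each way for a shift and 45 degrees each way for a turn. Its arguments: {"type":"object","properties":{"rows":{"type":"array","items":{"type":"object","properties":{"dx":{"type":"number","minimum":-1,"maximum":1},"dy":{"type":"number","minimum":-1,"maximum":1},"dz":{"type":"number","minimum":-1,"maximum":1},"rx":{"type":"number","minimum":-1,"maximum":1},"ry":{"type":"number","minimum":-1,"maximum":1},"rz":{"type":"number","minimum":-1,"maximum":1},"jaw":{"type":"number"}}}},"grip_force":{"type":"number"}},"required":["rows"]}

```bash
mkdir -p pics
cat > h.py <<'E'
import numpy as np, cv2
from workcell import monitor, camera, camera_model, sign_off
def snap(n,f):
    m=camera_model(n); im=camera(n); cv2.imwrite(f'pics/{f}.png',cv2.cvtColor(im,cv2.COLOR_RGB2BGR)); return m
def ray(m,u,v):
    d=np.array([(u-m['cx'])/m['fx'],(v-m['cy'])/m['fy'],1.]); return np.array(m['xyz']),np.array(m['attitude'])@d
def atz(m,u,v,z):
    o,d=ray(m,u,v); return (o+d*(z-o[2])/d[2]).round(4)
def proj(m,p):
    c=np.array(m['attitude']).T@(np.array(p)-m['xyz']); return (m['fx']*c[0]/c[2]+m['cx'],m['fy']*c[1]/c[2]+m['cy'])
def tri(r1,r2):
    A=[];b=[]
    for o,d in (r1,r2):
        d=d/np.linalg.norm(d); P=np.eye(3)-np.outer(d,d); A.append(P); b.append(P@o)
    return np.linalg.lstsq(np.vstack(A),np.hstack(b),rcond=None)[0].round(4)
E
python3 - <<'E'
from h import *
for n in('scene','side'):
    m=snap(n,n+'0'); print(n,m)
s=monitor.read_state(); print(s['time'],s['eef_pos'],s['tcp_rot'],s['finger_gap'])
E
```

```text
scene {'fx': 536.7435890494684, 'fy': 536.7435890494684, 'cx': 323.33497220598724, 'cy': 244.98819126257345, 'xyz': array([1.22508001, 0.61307007, 1.16398909]), 'attitude': array([[-0.71709048,  0.53120308, -0.4512256 ],
       [ 0.69693929,  0.55350302, -0.45597152],
       [ 0.00754125, -0.64144968, -0.76712804]])}
side {'fx': 486.01451613263856, 'fy': 486.01451613263856, 'cx': 313.1094729122166, 'cy': 238.3850911105636, 'xyz': array([ 0.54896515, -0.86280792,  0.8949792 ]), 'attitude': array([[ 0.99889845, -0.02915243,  0.03676987],
       [-0.04685215, -0.66305933,  0.74709919],
       [ 0.00260085, -0.74799897, -0.66369479]])}
0.1 [ 0.19985713 -0.59171702  0.23061562] [[ 9.47420135e-01  3.19991863e-01 -5.43093251e-04]
 [ 3.19992305e-01 -9.47419296e-01  1.26579683e-03]
 [-1.09492338e-04 -1.37302707e-03 -9.99999051e-01]] 0.08536243597672123
```

View pics/scene0.png

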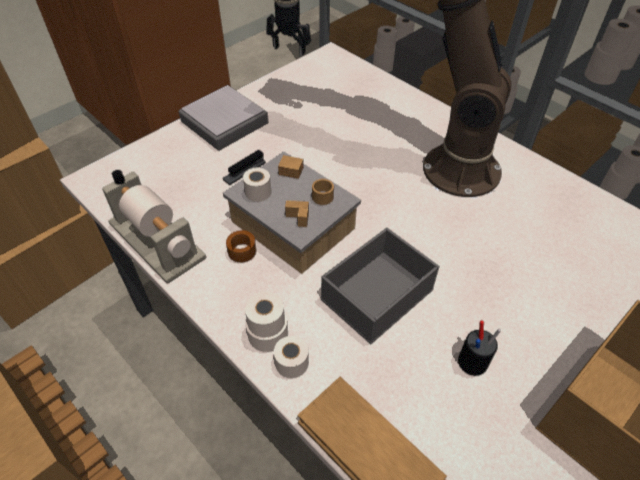

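View pics/side0.png

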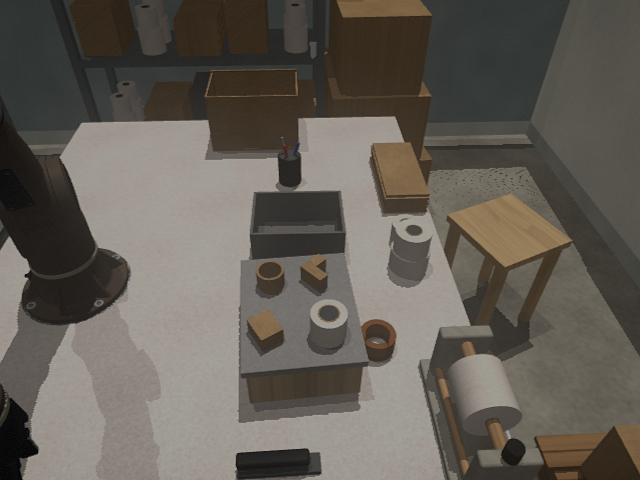

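The bin is on the deck's +y side. In the scene view the deck is around (290,205) and the bin around (380,283). The block is at (291,166), the core at (323,190), the corner at (298,210) and the label roll at (257,183). I'll enlarge both views to measure.

Run:
```python
import cv2
a=cv2.imread('pics/scene0.png')[140:345,200:445]; cv2.imwrite('pics/sc.png',cv2.resize(a,None,fx=2.9,fy=2.9,interpolation=cv2.INTER_CUBIC)) 
a=cv2.imread('pics/side0.png')[180:400,225:405]; cv2.imwrite('pics/sd.png',cv2.resize(a,None,fx=2.7,fy=2.7,interpolation=cv2.INTER_CUBIC))
```

```text
(no output)
```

View pics/sc.png

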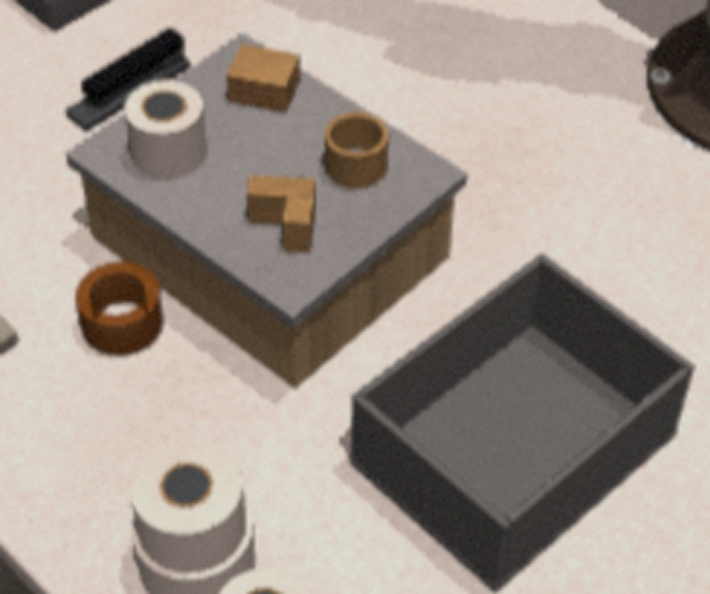

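View pics/sd.png

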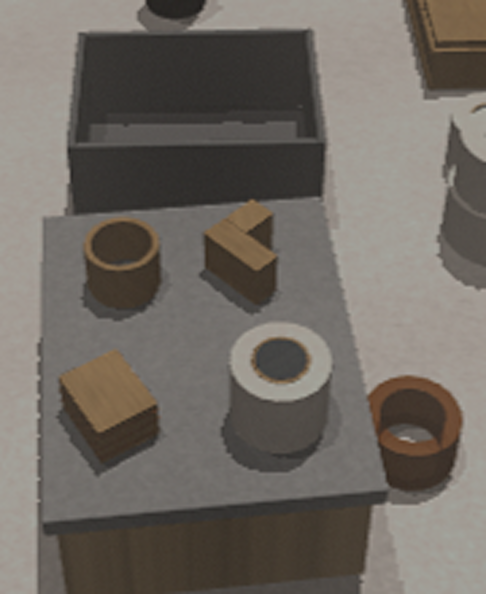

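```bash
cat > meas.py <<'E'
from h import *
a=camera_model('scene'); b=camera_model('side')
S=lambda p:ray(a,200+p[0]/2.9,140+p[1]/2.9); D=lambda p:ray(b,225+p[0]/2.7,180+p[1]/2.7)
sz=lambda p,z:atz(a,200+p[0]/2.9,140+p[1]/2.9,z)[:2]; dz=lambda p,z:atz(b,225+p[0]/2.7,180+p[1]/2.7,z)[:2]
for n,p,q,z in [('dk -+',(467,178),(43,217),.12),('dk ++',(293,318),(323,205),.12),('dk +-',(70,157),(385,495),.12),('dk --',(240,37),(43,525),.12),
 ('bn --',(543,258),(70,145),.105),('bn +-',(353,400),(323,145),.105),('bn ++',(505,522),(313,32),.105),('bn -+',(692,368),(82,35),.105),
 ('block',(264,66),(110,393),.156),('core',(357,137),(122,245),.164),('roll',(165,107),(281,361),.18),('tape',(118,292),(415,412),.048)]:
    print(n,tri(S(p),D(q)),sz(p,z),dz(q,z))
print('block side'); [print(dz(q,.156)) for q in [(118,352),(158,405),(108,434),(60,383)]]
print('block scene'); [print(sz(q,.156)) for q in [(239,47),(300,55),(290,87),(228,77)]]
print('L scene'); [print(sz(q,.16)) for q in [(248,178),(315,180),(309,222),(285,220),(284,200),(248,198)]]
print('L side'); [print(dz(q,.16)) for q in [(204,234),(253,200),(272,212),(244,232),(277,255),(262,270)]]
E
python3 meas.py
```

```text
dk -+ [ 0.423  -0.0519  0.1129] [ 0.4291 -0.0474] [ 0.4236 -0.0588]
dk ++ [ 0.6603 -0.0422  0.1101] [ 0.6622 -0.0353] [ 0.6618 -0.0546]
dk +- [ 0.677  -0.3372  0.1092] [ 0.6807 -0.3269] [ 0.6769 -0.3453]
dk -- [ 0.4424 -0.3534  0.1115] [ 0.4497 -0.3456] [ 0.4427 -0.3585]
bn -- [0.4384 0.0579 0.0992] [0.442  0.0609] [0.4398 0.0506]
bn +- [0.6732 0.0512 0.0955] [0.6782 0.0562] [0.6715 0.0405]
bn ++ [0.676  0.224  0.1007] [0.6748 0.2263] [0.6781 0.2154]
bn -+ [0.4414 0.2311 0.0983] [0.4445 0.2336] [0.4437 0.2204]
block [ 0.4855 -0.2704  0.1494] [ 0.488  -0.2645] [ 0.488  -0.2769]
core [ 0.4931 -0.1311  0.1569] [ 0.4973 -0.1258] [ 0.4943 -0.1386]
roll [ 0.6078 -0.2688  0.1755] [ 0.6091 -0.2646] [ 0.6086 -0.2732]
tape [ 0.7215 -0.219   0.0462] [ 0.7205 -0.2171] [ 0.7228 -0.2213]
block side
[ 0.4929 -0.2398]
[ 0.5218 -0.289 ]
[ 0.4876 -0.3122]
[ 0.4523 -0.2664]
block scene
[ 0.487  -0.3021]
[ 0.4519 -0.2522]
[ 0.4901 -0.225 ]
[ 0.5235 -0.2766]
L scene
[ 0.6023 -0.1587]
[ 0.5604 -0.1151]
[ 0.5995 -0.0811]
[ 0.6131 -0.0975]
[ 0.5974 -0.1161]
[ 0.6189 -0.1401]
L side
[ 0.5586 -0.1253]
[ 0.5995 -0.0879]
[ 0.6141 -0.1026]
[ 0.5904 -0.1245]
[ 0.6148 -0.1509]
[ 0.6021 -0.1664]
```

jog_arm([
  {"dx":0.3,"dy":0.3,"dz":0.3,"rz":0.15},
  {"dx":0.8,"dy":0.9,"dz":0.7,"rz":0.9},
  {"dx":0.8,"dy":0.9,"dz":0.7,"rz":0.9},
  {"dx":0.8,"dy":0.9,"dz":0.7,"rz":0.9},
  {"dx":0.8,"dy":0.9,"dz":0.7,"rz":0.9},
  {"dx":0.8,"dy":0.9,"dz":0.7,"rz":0.9},
  {"dx":0.8,"dy":0.9,"dz":0.7,"rz":0.9},
])

```text
schema error: expected keys dx, dy, dz, rx, ry, rz, jaw
```

Run:
```python
from h import *
a=camera_model('scene'); b=camera_model('side')
print('pot',tri(ray(a,478,352),ray(b,290,168)))
```

```text
pot [0.5369 0.4313 0.0463]
```

All seven keys are required in each row.

jog_arm([
  {"dx":0.3,"dy":0.3,"dz":0.3,"rx":0,"ry":0,"rz":0.15,"jaw":-1},
  {"dx":0.8,"dy":0.9,"dz":0.7,"rx":0,"ry":0,"rz":0.9,"jaw":-1},
  {"dx":0.8,"dy":0.9,"dz":0.7,"rx":0,"ry":0,"rz":0.9,"jaw":-1},
  {"dx":0.8,"dy":0.9,"dz":0.7,"rx":0,"ry":0,"rz":0.9,"jaw":-1},
  {"dx":0.8,"dy":0.9,"dz":0.7,"rx":0,"ry":0,"rz":0.9,"jaw":-1},
  {"dx":0.8,"dy":0.9,"dz":0.7,"rx":0,"ry":0,"rz":0.9,"jaw":-1},
  {"dx":0.8,"dy":0.9,"dz":0.7,"rx":0,"ry":0,"rz":0.9,"jaw":-1},
])

```text
time: 0.68
eef_pos: [0.2801, -0.5018, 0.3013]
tcp_rot: [[0.508, 0.861, -0.0], [0.861, -0.508, 0.0], [0.0, -0.0, -1.0]]
ft_force: [-0.6, -0.4, 0.3]
finger_gap: 0.0855
gripper_force: 0.0
```

jog_arm([
  {"dx":0.9,"dy":0.9,"dz":0,"rx":0,"ry":0,"rz":0.9,"jaw":-1},
  {"dx":0.9,"dy":0.9,"dz":0,"rx":0,"ry":0,"rz":0.9,"jaw":-1},
  {"dx":0.9,"dy":0.9,"dz":0,"rx":0,"ry":0,"rz":0.9,"jaw":-1},
  {"dx":0.9,"dy":0.9,"dz":0,"rx":0,"ry":0,"rz":0.9,"jaw":-1},
  {"dx":0.9,"dy":0.9,"dz":0,"rx":0,"ry":0,"rz":0.9,"jaw":-1},
  {"dx":0.9,"dy":0.9,"dz":0,"rx":0,"ry":0,"rz":0.9,"jaw":-1},
  {"dx":0.9,"dy":0.9,"dz":0,"rx":0,"ry":0,"rz":0.9,"jaw":-1},
])

```text
time: 1.27
eef_pos: [0.3698, -0.4121, 0.3008]
tcp_rot: [[-0.168, 0.986, -0.001], [0.986, 0.168, 0.001], [0.001, -0.0, -1.0]]
ft_force: [0.4, -0.3, -0.0]
finger_gap: 0.0853
gripper_force: 0.0
```

jog_arm([
  {"dx":0.95,"dy":0.9,"dz":0,"rx":0,"ry":0,"rz":0.9,"jaw":-1},
  {"dx":0.95,"dy":0.9,"dz":0,"rx":0,"ry":0,"rz":0.9,"jaw":-1},
  {"dx":0.95,"dy":0.9,"dz":0,"rx":0,"ry":0,"rz":0.9,"jaw":-1},
  {"dx":0.95,"dy":0.9,"dz":0,"rx":0,"ry":0,"rz":0.9,"jaw":-1},
  {"dx":0.95,"dy":0.9,"dz":0,"rx":0,"ry":0,"rz":0.9,"jaw":-1},
  {"dx":0.95,"dy":0.9,"dz":0,"rx":0,"ry":0,"rz":0.9,"jaw":-1},
  {"dx":0.95,"dy":0.9,"dz":0,"rx":0,"ry":0,"rz":0.9,"jaw":-1},
])

```text
time: 1.85
eef_pos: [0.4648, -0.3222, 0.3008]
tcp_rot: [[-0.767, 0.642, -0.001], [0.642, 0.767, 0.001], [0.001, 0.0, -1.0]]
ft_force: [-0.3, 0.3, 0.0]
finger_gap: 0.0859
gripper_force: 0.0
```

jog_arm([
  {"dx":0.95,"dy":0.9,"dz":0,"rx":0,"ry":0,"rz":0.85,"jaw":-1},
  {"dx":0.95,"dy":0.9,"dz":0,"rx":0,"ry":0,"rz":0.85,"jaw":-1},
  {"dx":0.95,"dy":0.9,"dz":0,"rx":0,"ry":0,"rz":0.85,"jaw":-1},
  {"dx":0.95,"dy":0.9,"dz":0,"rx":0,"ry":0,"rz":0.85,"jaw":-1},
  {"dx":0.95,"dy":0.9,"dz":0,"rx":0,"ry":0,"rz":0.85,"jaw":-1},
  {"dx":0.95,"dy":0.9,"dz":0,"rx":0,"ry":0,"rz":0.85,"jaw":-1},
  {"dx":0.95,"dy":0.9,"dz":0,"rx":0,"ry":0,"rz":0.85,"jaw":-1},
])

```text
time: 2.43
eef_pos: [0.5599, -0.2324, 0.3007]
tcp_rot: [[-0.999, 0.033, -0.001], [0.033, 0.999, 0.001], [0.001, 0.0, -1.0]]
ft_force: [0.3, -0.5, 0.2]
finger_gap: 0.0855
gripper_force: 0.0
```

jog_arm([
  {"dx":0,"dy":0.9,"dz":0,"rx":0,"ry":0,"rz":0,"jaw":-1},
  {"dx":0,"dy":0.9,"dz":0,"rx":0,"ry":0,"rz":0,"jaw":-1},
  {"dx":0,"dy":0.9,"dz":0,"rx":0,"ry":0,"rz":0,"jaw":-1},
  {"dx":0,"dy":0.9,"dz":0,"rx":0,"ry":0,"rz":0,"jaw":-1},
])

```text
time: 2.77
eef_pos: [0.56, -0.1381, 0.3019]
tcp_rot: [[-1.0, 0.029, 0.001], [0.029, 1.0, 0.001], [-0.001, 0.001, -1.0]]
ft_force: [-0.1, -1.1, -0.0]
finger_gap: 0.0854
gripper_force: 0.0
```

jog_arm([
  {"dx":0,"dy":0.9,"dz":0,"rx":0,"ry":0,"rz":0,"jaw":-1},
  {"dx":0,"dy":0.9,"dz":0,"rx":0,"ry":0,"rz":0,"jaw":-1},
  {"dx":0,"dy":0.9,"dz":0,"rx":0,"ry":0,"rz":0,"jaw":-1},
  {"dx":0,"dy":0.9,"dz":0,"rx":0,"ry":0,"rz":0,"jaw":-1},
])

```text
time: 3.1
eef_pos: [0.5599, -0.049, 0.3018]
tcp_rot: [[-1.0, 0.028, 0.001], [0.028, 1.0, 0.001], [-0.001, 0.001, -1.0]]
ft_force: [0.1, -0.4, 0.1]
finger_gap: 0.0849
gripper_force: 0.0
```

jog_arm([
  {"dx":0,"dy":0.9,"dz":0,"rx":0,"ry":0,"rz":0,"jaw":-1},
  {"dx":0,"dy":0.9,"dz":0,"rx":0,"ry":0,"rz":0,"jaw":-1},
  {"dx":0,"dy":0.9,"dz":0,"rx":0,"ry":0,"rz":0,"jaw":-1},
  {"dx":0,"dy":0.9,"dz":0,"rx":0,"ry":0,"rz":0,"jaw":-1},
])

```text
time: 3.43
eef_pos: [0.5599, 0.0403, 0.3016]
tcp_rot: [[-1.0, 0.028, 0.0], [0.028, 1.0, 0.001], [-0.0, 0.001, -1.0]]
ft_force: [0.0, -1.6, -0.5]
finger_gap: 0.0857
gripper_force: 0.0
```

jog_arm([
  {"dx":0,"dy":0.9,"dz":0,"rx":0,"ry":0,"rz":0,"jaw":-1},
  {"dx":0,"dy":0.9,"dz":0,"rx":0,"ry":0,"rz":0,"jaw":-1},
  {"dx":0,"dy":0.9,"dz":0,"rx":0,"ry":0,"rz":0,"jaw":-1},
  {"dx":0,"dy":0.9,"dz":0,"rx":0,"ry":0,"rz":0,"jaw":-1},
])

```text
time: 3.77
eef_pos: [0.5599, 0.1297, 0.3013]
tcp_rot: [[-1.0, 0.027, -0.0], [0.027, 1.0, 0.001], [0.0, 0.001, -1.0]]
ft_force: [-0.1, -1.2, -0.6]
finger_gap: 0.0857
gripper_force: 0.0
```

jog_arm([
  {"dx":0,"dy":0.95,"dz":0,"rx":0,"ry":0,"rz":0,"jaw":-1},
  {"dx":0,"dy":0.95,"dz":0,"rx":0,"ry":0,"rz":0,"jaw":-1},
  {"dx":0,"dy":0.95,"dz":0,"rx":0,"ry":0,"rz":0,"jaw":-1},
  {"dx":0,"dy":0.95,"dz":0,"rx":0,"ry":0,"rz":0,"jaw":-1},
  {"dx":0,"dy":0.95,"dz":0,"rx":0,"ry":0,"rz":0,"jaw":-1},
])

```text
time: 4.18
eef_pos: [0.5608, 0.2213, 0.3008]
tcp_rot: [[-1.0, 0.03, -0.0], [0.03, 1.0, -0.001], [0.0, -0.001, -1.0]]
ft_force: [1.0, 0.3, -0.2]
finger_gap: 0.0855
gripper_force: 0.0
```

Run:
```python
from h import *
m=snap('wrist','w1'); print(m['xyz'],m['attitude'])
for p in [(.443,.2275,.105),(.677,.2215,.105),(.561,.224,.105),(.56,.21,.105)]: print(proj(m,p))
```

```text
[0.47982599 0.22369954 0.4440789 ] [[ 0.02961737  0.94852257  0.31532166]
 [ 0.99955884 -0.02740435 -0.01145073]
 [-0.0022201   0.3155217  -0.94891576]]
(np.float64(326.7440296481478), np.float64(50.34311227878632))
(np.float64(326.86170774437784), np.float64(327.0043365311361))
(np.float64(326.2430066662021), np.float64(204.57730522760488))
(np.float64(309.48120840870706), np.float64(203.8860647637693))
```

View pics/w1.png

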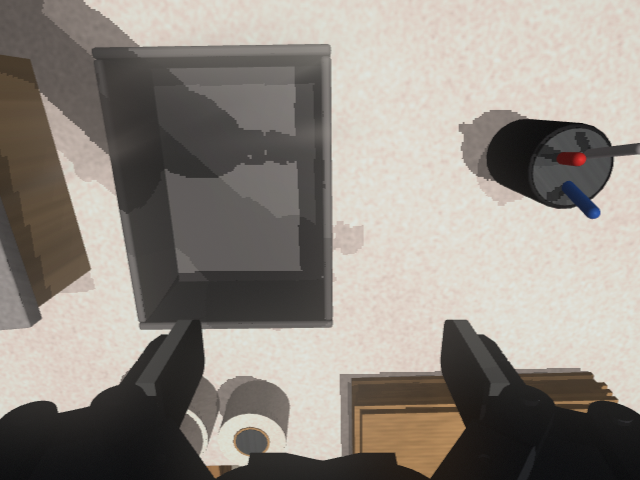

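Wrist view: the bin's +y wall is at column 326, exactly where my estimate projects, and the pot is well clear at (570,165). I'll descend over the wall and grip it lightly.

jog_arm([
  {"dx":0,"dy":0.03,"dz":-1,"rx":0,"ry":0,"rz":0,"jaw":-1},
  {"dx":0,"dy":0.03,"dz":-1,"rx":0,"ry":0,"rz":0,"jaw":-1},
  {"dx":0,"dy":0.03,"dz":-1,"rx":0,"ry":0,"rz":0,"jaw":-1},
  {"dx":0,"dy":0.03,"dz":-1,"rx":0,"ry":0,"rz":0,"jaw":-1},
])

```text
time: 4.57
eef_pos: [0.559, 0.221, 0.1966]
tcp_rot: [[-0.999, 0.032, -0.006], [0.032, 0.999, -0.005], [0.006, -0.005, -1.0]]
ft_force: [-0.6, -0.3, -0.1]
finger_gap: 0.0852
gripper_force: 0.0
```

jog_arm([
  {"dx":0,"dy":0,"dz":-0.4,"rx":0,"ry":0,"rz":0,"jaw":-1},
  {"dx":0,"dy":0,"dz":-0.8,"rx":0,"ry":0,"rz":0,"jaw":-1},
  {"dx":0,"dy":0,"dz":-1,"rx":0,"ry":0,"rz":0,"jaw":-1},
  {"dx":0,"dy":0,"dz":-1,"rx":0,"ry":0,"rz":0,"jaw":-1},
  {"dx":0,"dy":0,"dz":-1,"rx":0,"ry":0,"rz":0,"jaw":-1},
])

```text
time: 4.98
eef_pos: [0.561, 0.2246, 0.1023]
tcp_rot: [[-1.0, 0.03, 0.0], [0.03, 1.0, -0.001], [-0.0, -0.001, -1.0]]
ft_force: [0.5, 1.1, 0.8]
finger_gap: 0.0854
gripper_force: 0.0
```

jog_arm([
  {"dx":0,"dy":0,"dz":-0.2,"rx":0,"ry":0,"rz":0,"jaw":-1},
  {"dx":0,"dy":0,"dz":-0.2,"rx":0,"ry":0,"rz":0,"jaw":0},
  {"dx":0,"dy":0,"dz":-0.2,"rx":0,"ry":0,"rz":0,"jaw":0.5},
  {"dx":0,"dy":0,"dz":-0.2,"rx":0,"ry":0,"rz":0,"jaw":0.8},
  {"dx":0,"dy":0,"dz":-0.2,"rx":0,"ry":0,"rz":0,"jaw":1},
  {"dx":0,"dy":0,"dz":-0.2,"rx":0,"ry":0,"rz":0,"jaw":1},
  {"dx":0,"dy":0,"dz":-0.2,"rx":0,"ry":0,"rz":0,"jaw":1},
  {"dx":0,"dy":0,"dz":-0.2,"rx":0,"ry":0,"rz":0,"jaw":1},
  {"dx":0,"dy":0,"dz":-0.2,"rx":0,"ry":0,"rz":0,"jaw":1},
  {"dx":0,"dy":0,"dz":-0.2,"rx":0,"ry":0,"rz":0,"jaw":1},
  {"dx":0,"dy":0,"dz":-0.2,"rx":0,"ry":0,"rz":0,"jaw":1},
  {"dx":0,"dy":0,"dz":-0.2,"rx":0,"ry":0,"rz":0,"jaw":1},
], grip_force=20)

```text
time: 5.98
eef_pos: [0.5604, 0.2256, 0.0821]
tcp_rot: [[-1.0, 0.028, 0.001], [0.028, 1.0, -0.001], [-0.001, -0.001, -1.0]]
ft_force: [-0.6, -3.1, 5.5]
finger_gap: 0.0075
gripper_force: 22.4
```

jog_arm([
  {"dx":-0.05,"dy":-0.1,"dz":0,"rx":0,"ry":0,"rz":0.01,"jaw":1},
  {"dx":-0.1,"dy":-0.25,"dz":0,"rx":0,"ry":0,"rz":0.03,"jaw":1},
  {"dx":-0.15,"dy":-0.4,"dz":0,"rx":0,"ry":0,"rz":0.05,"jaw":1},
  {"dx":-0.2,"dy":-0.55,"dz":0,"rx":0,"ry":0,"rz":0.07,"jaw":1},
  {"dx":-0.25,"dy":-0.7,"dz":0,"rx":0,"ry":0,"rz":0.1,"jaw":1},
  {"dx":-0.25,"dy":-0.8,"dz":0,"rx":0,"ry":0,"rz":0.1,"jaw":1},
  {"dx":-0.25,"dy":-0.87,"dz":0,"rx":0,"ry":0,"rz":0.1,"jaw":1},
  {"dx":-0.25,"dy":-0.87,"dz":0,"rx":0,"ry":0,"rz":0.1,"jaw":1},
  {"dx":-0.25,"dy":-0.87,"dz":0,"rx":0,"ry":0,"rz":0.1,"jaw":1},
])

```text
time: 6.73
eef_pos: [0.5353, 0.1375, 0.082]
tcp_rot: [[-0.999, -0.049, 0.0], [-0.049, 0.999, -0.001], [-0.0, -0.001, -1.0]]
ft_force: [-2.0, -3.7, 11.5]
finger_gap: 0.0075
gripper_force: 22.5
```

Run:
```python
from h import *
snap('wrist','w2'); snap('scene','s2'); snap('side','d2')
a=cv2.imread('pics/s2.png')[130:350,200:430]; b=cv2.imread('pics/w2.png')[0:480,0:400]
a=cv2.resize(a,None,fx=2,fy=2.18); b=cv2.resize(b,(330,480)); a=cv2.resize(a,(460,480))
cv2.imwrite('pics/c2.png',np.hstack([a,b]))
```

```text
(no output)
```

View pics/c2.png

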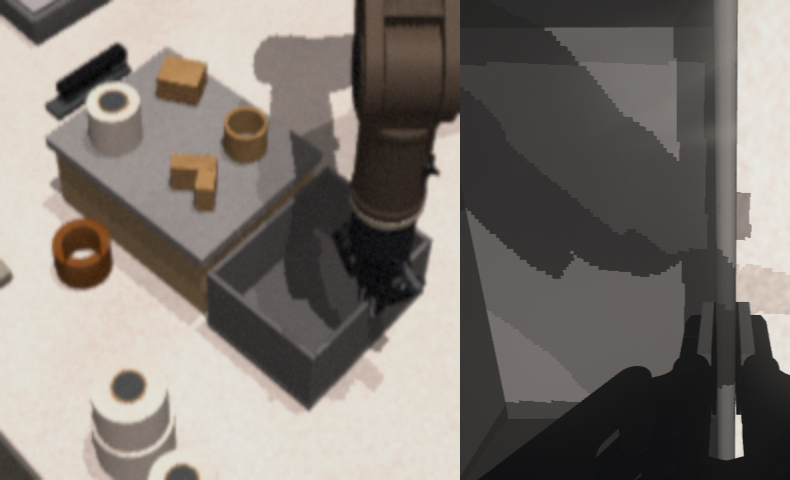

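The bin is gripped and lies parallel to the deck, with a gap of a few millimetres. I'll creep in until the force rises.

jog_arm([
  {"dx":0,"dy":-0.02,"dz":0,"rx":0,"ry":0,"rz":0,"jaw":1},
  {"dx":0,"dy":-0.04,"dz":0,"rx":0,"ry":0,"rz":0,"jaw":1},
  {"dx":0,"dy":-0.06,"dz":0,"rx":0,"ry":0,"rz":0,"jaw":1},
  {"dx":0,"dy":-0.06,"dz":0,"rx":0,"ry":0,"rz":0,"jaw":1},
])

```text
time: 7.22
eef_pos: [0.5354, 0.134, 0.082]
tcp_rot: [[-0.999, -0.051, 0.001], [-0.051, 0.999, 0.002], [-0.001, 0.002, -1.0]]
ft_force: [-0.3, 4.4, 7.0]
finger_gap: 0.0073
gripper_force: 21.7
```

jog_arm([
  {"dx":0,"dy":-0.01,"dz":0,"rx":0,"ry":0,"rz":0,"jaw":1},
  {"dx":0,"dy":-0.02,"dz":0,"rx":0,"ry":0,"rz":0,"jaw":1},
  {"dx":0,"dy":-0.02,"dz":0,"rx":0,"ry":0,"rz":0,"jaw":1},
])

```text
time: 7.47
eef_pos: [0.5354, 0.1323, 0.082]
tcp_rot: [[-0.999, -0.051, 0.001], [-0.051, 0.999, 0.002], [-0.001, 0.002, -1.0]]
ft_force: [-0.3, 5.2, 5.4]
finger_gap: 0.0076
gripper_force: 21.6
```

jog_arm([
  {"dx":0,"dy":-0.01,"dz":0,"rx":0,"ry":0,"rz":0,"jaw":1},
  {"dx":0,"dy":-0.02,"dz":0,"rx":0,"ry":0,"rz":0,"jaw":1},
  {"dx":0,"dy":-0.02,"dz":0,"rx":0,"ry":0,"rz":0,"jaw":1},
])

```text
time: 7.72
eef_pos: [0.5354, 0.1303, 0.082]
tcp_rot: [[-0.999, -0.052, 0.001], [-0.052, 0.999, 0.002], [-0.002, 0.002, -1.0]]
ft_force: [-0.6, 5.2, 6.3]
finger_gap: 0.0079
gripper_force: 21.6
```

jog_arm([
  {"dx":0,"dy":-0.01,"dz":0,"rx":0,"ry":0,"rz":0,"jaw":1},
  {"dx":0,"dy":-0.02,"dz":0,"rx":0,"ry":0,"rz":0,"jaw":1},
  {"dx":0,"dy":-0.02,"dz":0,"rx":0,"ry":0,"rz":0,"jaw":1},
])

```text
time: 7.97
eef_pos: [0.5353, 0.1291, 0.082]
tcp_rot: [[-0.999, -0.052, 0.001], [-0.052, 0.999, 0.003], [-0.002, 0.003, -1.0]]
ft_force: [-0.5, 7.2, 3.8]
finger_gap: 0.0075
gripper_force: 21.5
```

jog_arm([
  {"dx":0,"dy":-0.01,"dz":0,"rx":0,"ry":0,"rz":0,"jaw":1},
  {"dx":0,"dy":-0.02,"dz":0,"rx":0,"ry":0,"rz":0,"jaw":1},
  {"dx":0,"dy":-0.02,"dz":0,"rx":0,"ry":0,"rz":0,"jaw":1},
])

```text
time: 8.22
eef_pos: [0.5346, 0.1285, 0.082]
tcp_rot: [[-0.999, -0.054, 0.001], [-0.054, 0.999, 0.005], [-0.001, 0.005, -1.0]]
ft_force: [-3.4, 11.5, 5.0]
finger_gap: 0.0074
gripper_force: 21.8
```

The bin is in contact: the force is rising and y has stalled at the predicted value. I'll release, rise, turn and move behind the core.

jog_arm([
  {"dx":0,"dy":0.01,"dz":0,"rx":0,"ry":0,"rz":0,"jaw":0},
  {"dx":0,"dy":0.02,"dz":0,"rx":0,"ry":0,"rz":0,"jaw":-0.5},
  {"dx":0,"dy":0.02,"dz":0,"rx":0,"ry":0,"rz":0,"jaw":-0.5},
  {"dx":0,"dy":0.02,"dz":0,"rx":0,"ry":0,"rz":0,"jaw":-0.5},
  {"dx":0,"dy":0.02,"dz":0,"rx":0,"ry":0,"rz":0,"jaw":-0.5},
  {"dx":0,"dy":0.02,"dz":0.3,"rx":0,"ry":0,"rz":0,"jaw":-0.5},
  {"dx":0,"dy":0.02,"dz":0.7,"rx":0,"ry":0,"rz":0,"jaw":-0.5},
  {"dx":0,"dy":0.02,"dz":1,"rx":0,"ry":0,"rz":0,"jaw":-0.5},
  {"dx":0,"dy":0.02,"dz":1,"rx":0,"ry":0,"rz":0,"jaw":-0.5},
])

```text
time: 8.97
eef_pos: [0.5378, 0.1284, 0.1872]
tcp_rot: [[-0.999, -0.051, 0.008], [-0.051, 0.999, 0.002], [-0.008, 0.002, -1.0]]
ft_force: [0.8, 0.3, 1.0]
finger_gap: 0.0641
gripper_force: 0.0
```

jog_arm([
  {"dx":0,"dy":0,"dz":0.4,"rx":0,"ry":0,"rz":0,"jaw":-0.5},
  {"dx":0,"dy":0,"dz":0.8,"rx":0,"ry":0,"rz":-0.1,"jaw":-0.5},
  {"dx":0,"dy":0,"dz":1,"rx":0,"ry":0,"rz":-1,"jaw":0.3},
  {"dx":0,"dy":0,"dz":1,"rx":0,"ry":0,"rz":-1,"jaw":0.3},
  {"dx":0,"dy":0,"dz":1,"rx":0,"ry":0,"rz":-1,"jaw":0.3},
  {"dx":0,"dy":0,"dz":1,"rx":0,"ry":0,"rz":-1,"jaw":0.3},
  {"dx":0,"dy":0,"dz":1,"rx":0,"ry":0,"rz":-1,"jaw":0.3},
  {"dx":0,"dy":0,"dz":1,"rx":0,"ry":0,"rz":-1,"jaw":0.3},
  {"dx":0,"dy":0,"dz":1,"rx":0,"ry":0,"rz":-1,"jaw":0.3},
])

```text
time: 9.72
eef_pos: [0.5349, 0.1266, 0.2813]
tcp_rot: [[-0.739, 0.673, 0.0], [0.673, 0.739, -0.001], [-0.0, -0.0, -1.0]]
ft_force: [0.2, 0.8, 0.6]
finger_gap: 0.0295
gripper_force: 0.0
```

jog_arm([
  {"dx":-0.2,"dy":-0.4,"dz":0,"rx":0,"ry":0,"rz":-0.16,"jaw":0.3},
  {"dx":-0.4,"dy":-1,"dz":0,"rx":0,"ry":0,"rz":-1,"jaw":0.3},
  {"dx":-0.4,"dy":-1,"dz":0,"rx":0,"ry":0,"rz":-1,"jaw":0.3},
  {"dx":-0.4,"dy":-1,"dz":0,"rx":0,"ry":0,"rz":-1,"jaw":0.3},
  {"dx":-0.4,"dy":-1,"dz":0,"rx":0,"ry":0,"rz":-1,"jaw":0.3},
  {"dx":-0.4,"dy":-1,"dz":0,"rx":0,"ry":0,"rz":-1,"jaw":0.3},
  {"dx":-0.4,"dy":-1,"dz":0,"rx":0,"ry":0,"rz":-1,"jaw":0.3},
  {"dx":-0.4,"dy":-1,"dz":0,"rx":0,"ry":0,"rz":-1,"jaw":0.3},
])

```text
time: 10.38
eef_pos: [0.4949, 0.0267, 0.2813]
tcp_rot: [[-0.052, 0.999, -0.0], [0.999, 0.052, -0.0], [-0.0, -0.0, -1.0]]
ft_force: [0.2, -0.6, 0.1]
finger_gap: 0.0299
gripper_force: 0.0
```

jog_arm([
  {"dx":0,"dy":-0.4,"dz":0,"rx":0,"ry":0,"rz":0,"jaw":0.3},
  {"dx":0,"dy":-0.8,"dz":0,"rx":0,"ry":0,"rz":0,"jaw":0.3},
  {"dx":0,"dy":-1,"dz":0,"rx":0,"ry":0,"rz":0,"jaw":0.3},
  {"dx":0,"dy":-1,"dz":0,"rx":0,"ry":0,"rz":0,"jaw":0.3},
])

```text
time: 10.72
eef_pos: [0.4945, -0.0791, 0.2808]
tcp_rot: [[-0.048, 0.999, -0.001], [0.999, 0.048, -0.002], [-0.002, -0.001, -1.0]]
ft_force: [0.3, -0.4, -0.4]
finger_gap: 0.03
gripper_force: 0.0
```

jog_arm([
  {"dx":0,"dy":-0.4,"dz":0,"rx":0,"ry":0,"rz":0,"jaw":0.3},
  {"dx":0,"dy":-0.8,"dz":0,"rx":0,"ry":0,"rz":0,"jaw":0.3},
  {"dx":0,"dy":-1,"dz":0,"rx":0,"ry":0,"rz":0,"jaw":0.3},
  {"dx":0,"dy":-1,"dz":0,"rx":0,"ry":0,"rz":0,"jaw":0.3},
  {"dx":0,"dy":-1,"dz":0,"rx":0,"ry":0,"rz":0,"jaw":0.3},
])

```text
time: 11.13
eef_pos: [0.4948, -0.174, 0.281]
tcp_rot: [[-0.051, 0.999, -0.001], [0.999, 0.051, 0.0], [0.0, -0.001, -1.0]]
ft_force: [1.1, 0.5, 0.2]
finger_gap: 0.0299
gripper_force: 0.0
```

Run:
```python
from h import *
m=snap('wrist','w3'); print(m['xyz'])
for n,p in dict(dkedge=(.545,-.047,.12),dkmm=(.446,-.352,.12),core=(.4958,-.132,.164),L=(.5604,-.120,.16),block=(.488,-.271,.156),roll=(.609,-.269,.18)).items(): print(n,proj(m,p))
```

```text
[ 0.49064987 -0.09331174  0.42419612]
dkedge (np.float64(407.69530306141445), np.float64(33.15681233985421))
dkmm (np.float64(256.93035197582947), np.float64(405.3493963055704))
core (np.float64(327.13434665180085), np.float64(167.91842732166742))
L (np.float64(430.9975522265685), np.float64(153.14758614080256))
block (np.float64(306.2355805207668), np.float64(352.0718605699327))
roll (np.float64(478.7106056087571), np.float64(377.0751848787079))
```

View pics/w3.png

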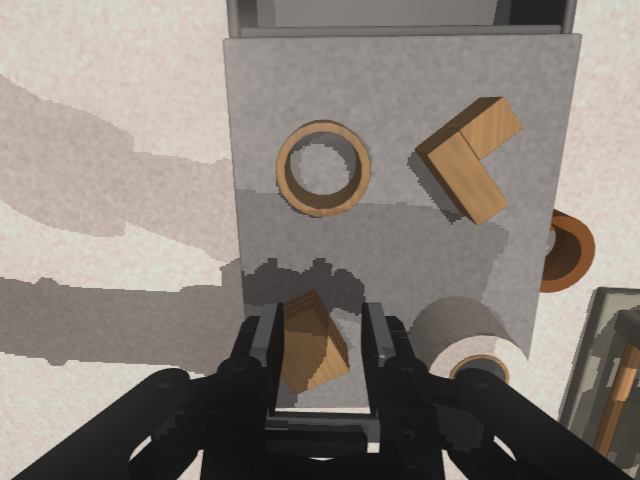

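The wrist view confirms the estimates: core at (323,168), L around (465,160), block at (315,345), and the bin flush at the top edge. Next I'll descend between the block and the core, then sweep the core.

jog_arm([
  {"dx":0,"dy":-0.24,"dz":-0.2,"rx":0,"ry":0,"rz":0,"jaw":0.3},
  {"dx":0,"dy":-0.24,"dz":-0.6,"rx":0,"ry":0,"rz":0,"jaw":0.3},
  {"dx":0,"dy":-0.24,"dz":-0.9,"rx":0,"ry":0,"rz":0,"jaw":0.3},
  {"dx":0,"dy":-0.24,"dz":-0.9,"rx":0,"ry":0,"rz":0,"jaw":0.3},
  {"dx":0,"dy":-0.24,"dz":-0.9,"rx":0,"ry":0,"rz":0,"jaw":0.3},
])

```text
time: 11.6
eef_pos: [0.4946, -0.1952, 0.1909]
tcp_rot: [[-0.054, 0.999, -0.003], [0.999, 0.054, 0.002], [0.002, -0.002, -1.0]]
ft_force: [-0.2, -0.7, 1.2]
finger_gap: 0.03
gripper_force: 0.0
```

jog_arm([
  {"dx":0,"dy":0,"dz":-0.3,"rx":0,"ry":0,"rz":0,"jaw":0.3},
  {"dx":0,"dy":0,"dz":-0.57,"rx":0,"ry":0,"rz":0,"jaw":0.3},
  {"dx":0,"dy":0,"dz":-0.57,"rx":0,"ry":0,"rz":0,"jaw":0.3},
  {"dx":0,"dy":0,"dz":-0.57,"rx":0,"ry":0,"rz":0,"jaw":0.3},
])

```text
time: 11.93
eef_pos: [0.4957, -0.1964, 0.1358]
tcp_rot: [[-0.053, 0.999, 0.0], [0.999, 0.053, 0.0], [0.0, 0.0, -1.0]]
ft_force: [0.3, 0.0, 0.4]
finger_gap: 0.0297
gripper_force: 0.0
```

jog_arm([
  {"dx":0,"dy":0.1,"dz":0,"rx":0,"ry":0,"rz":0,"jaw":0.3},
  {"dx":0,"dy":0.22,"dz":0,"rx":0,"ry":0,"rz":0,"jaw":0.3},
  {"dx":0,"dy":0.35,"dz":0,"rx":0,"ry":0,"rz":0,"jaw":0.3},
  {"dx":0,"dy":0.5,"dz":0,"rx":0,"ry":0,"rz":0,"jaw":0.3},
  {"dx":0,"dy":0.65,"dz":0,"rx":0,"ry":0,"rz":0,"jaw":0.3},
  {"dx":0,"dy":0.8,"dz":0,"rx":0,"ry":0,"rz":0,"jaw":0.3},
])

```text
time: 12.43
eef_pos: [0.4959, -0.115, 0.1362]
tcp_rot: [[-0.052, 0.999, 0.003], [0.999, 0.052, -0.0], [-0.0, 0.003, -1.0]]
ft_force: [0.2, 0.0, -1.2]
finger_gap: 0.0301
gripper_force: 0.1
```

jog_arm([
  {"dx":0.02,"dy":0.15,"dz":0,"rx":0,"ry":0,"rz":0,"jaw":0.3},
  {"dx":0.04,"dy":0.3,"dz":0,"rx":0,"ry":0,"rz":0,"jaw":0.3},
  {"dx":0.05,"dy":0.45,"dz":0,"rx":0,"ry":0,"rz":0,"jaw":0.3},
  {"dx":0.05,"dy":0.6,"dz":0,"rx":0,"ry":0,"rz":0,"jaw":0.3},
  {"dx":0.05,"dy":0.75,"dz":0,"rx":0,"ry":0,"rz":0,"jaw":0.3},
  {"dx":0.05,"dy":0.9,"dz":0,"rx":0,"ry":0,"rz":0,"jaw":0.3},
  {"dx":0.05,"dy":1,"dz":0,"rx":0,"ry":0,"rz":0,"jaw":0.3},
  {"dx":0.05,"dy":1,"dz":0,"rx":0,"ry":0,"rz":0,"jaw":0.3},
])

```text
time: 13.1
eef_pos: [0.5006, -0.0135, 0.1358]
tcp_rot: [[-0.055, 0.998, 0.002], [0.998, 0.055, 0.001], [0.001, 0.003, -1.0]]
ft_force: [-0.5, -0.7, 0.1]
finger_gap: 0.03
gripper_force: 0.0
```

Run:
```python
from h import *
m=snap('wrist','w4'); m=snap('scene','s4'); 
a=cv2.imread('pics/s4.png')[130:350,200:430]; b=cv2.imread('pics/w4.png')
b=cv2.resize(b,(400,300)); a=cv2.resize(a,(390,373)); b=cv2.copyMakeBorder(b,0,73,0,0,cv2.BORDER_CONSTANT)
cv2.imwrite('pics/c4.png',np.hstack([a,b]))
```

View pics/c4.png

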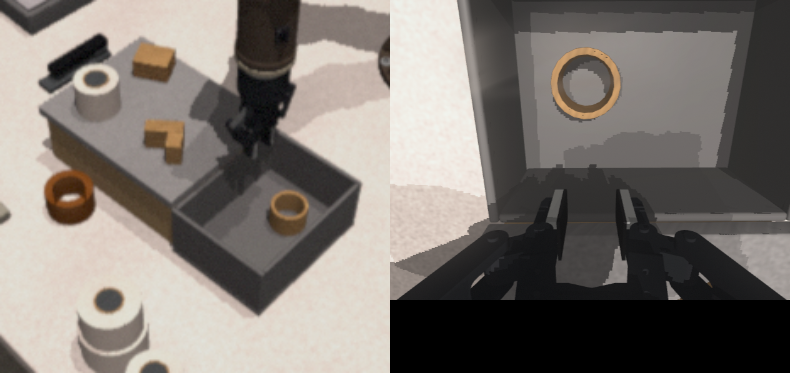

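The core is in the bin, at (585,85) in the wrist half of the picture. Now the L piece.

jog_arm([
  {"dx":0,"dy":0,"dz":0.35,"rx":0,"ry":0,"rz":0,"jaw":0.3},
  {"dx":0,"dy":0,"dz":0.75,"rx":0,"ry":0,"rz":0,"jaw":0.3},
  {"dx":0,"dy":0,"dz":1,"rx":0,"ry":0,"rz":0,"jaw":0.3},
  {"dx":0,"dy":0,"dz":1,"rx":0,"ry":0,"rz":0,"jaw":0.3},
])

```text
time: 13.53
eef_pos: [0.5029, -0.0178, 0.24]
tcp_rot: [[-0.049, 0.999, 0.009], [0.999, 0.049, -0.0], [-0.001, 0.009, -1.0]]
ft_force: [0.5, 0.5, -0.2]
finger_gap: 0.0297
gripper_force: 0.0
```

jog_arm([
  {"dx":0.3,"dy":-0.3,"dz":0,"rx":0,"ry":0,"rz":0,"jaw":0.3},
  {"dx":0.6,"dy":-0.6,"dz":0,"rx":0,"ry":0,"rz":0,"jaw":0.3},
  {"dx":0.9,"dy":-1,"dz":0,"rx":0,"ry":0,"rz":0,"jaw":0.3},
  {"dx":0.9,"dy":-1,"dz":0,"rx":0,"ry":0,"rz":0,"jaw":0.3},
  {"dx":0.9,"dy":-1,"dz":0,"rx":0,"ry":0,"rz":0,"jaw":0.3},
])

```text
time: 13.95
eef_pos: [0.5909, -0.1227, 0.2333]
tcp_rot: [[-0.044, 0.999, -0.001], [0.999, 0.044, -0.002], [-0.002, -0.001, -1.0]]
ft_force: [-0.4, -0.4, -0.0]
finger_gap: 0.0297
gripper_force: 0.0
```

jog_arm([
  {"dx":0,"dy":-0.4,"dz":0,"rx":0,"ry":0,"rz":0,"jaw":0.3},
  {"dx":0,"dy":-0.83,"dz":0,"rx":0,"ry":0,"rz":0,"jaw":0.3},
  {"dx":0,"dy":-0.83,"dz":0,"rx":0,"ry":0,"rz":0,"jaw":0.3},
  {"dx":0,"dy":-0.83,"dz":0,"rx":0,"ry":0,"rz":0,"jaw":0.3},
  {"dx":0,"dy":-0.83,"dz":0,"rx":0,"ry":0,"rz":0,"jaw":0.3},
])

```text
time: 14.37
eef_pos: [0.5894, -0.2002, 0.2341]
tcp_rot: [[-0.05, 0.999, -0.001], [0.999, 0.05, 0.001], [0.001, -0.0, -1.0]]
ft_force: [-0.5, 1.5, 0.2]
finger_gap: 0.0302
gripper_force: 0.0
```

jog_arm([
  {"dx":0,"dy":0,"dz":-0.25,"rx":0,"ry":0,"rz":0,"jaw":0.3},
  {"dx":0,"dy":0,"dz":-0.5,"rx":0,"ry":0,"rz":0,"jaw":0.3},
  {"dx":0,"dy":0,"dz":-0.8,"rx":0,"ry":0,"rz":0,"jaw":0.3},
  {"dx":0,"dy":0,"dz":-1,"rx":0,"ry":0,"rz":0,"jaw":0.3},
  {"dx":0,"dy":0,"dz":-1,"rx":0,"ry":0,"rz":0,"jaw":0.3},
  {"dx":0,"dy":0,"dz":-1,"rx":0,"ry":0,"rz":0,"jaw":0.3},
])

```text
time: 14.87
eef_pos: [0.5895, -0.1985, 0.1341]
tcp_rot: [[-0.053, 0.999, -0.002], [0.999, 0.053, 0.001], [0.001, -0.002, -1.0]]
ft_force: [0.6, 0.2, 0.3]
finger_gap: 0.0298
gripper_force: 0.0
```

jog_arm([
  {"dx":0,"dy":0.1,"dz":0,"rx":0,"ry":0,"rz":0,"jaw":0.3},
  {"dx":0,"dy":0.2,"dz":0,"rx":0,"ry":0,"rz":0,"jaw":0.3},
  {"dx":0,"dy":0.3,"dz":0,"rx":0,"ry":0,"rz":0,"jaw":0.3},
  {"dx":0,"dy":0.4,"dz":0,"rx":0,"ry":0,"rz":0,"jaw":0.3},
  {"dx":0,"dy":0.5,"dz":0,"rx":0,"ry":0,"rz":0,"jaw":0.3},
  {"dx":0,"dy":0.6,"dz":0,"rx":0,"ry":0,"rz":0,"jaw":0.3},
  {"dx":0,"dy":0.6,"dz":0,"rx":0,"ry":0,"rz":0,"jaw":0.3},
])

```text
time: 15.45
eef_pos: [0.5903, -0.1366, 0.1347]
tcp_rot: [[-0.054, 0.999, 0.001], [0.999, 0.054, 0.001], [0.001, 0.001, -1.0]]
ft_force: [0.2, 1.4, -0.7]
finger_gap: 0.03
gripper_force: 0.0
```

Run:
```python
from h import *
m=snap('wrist','w5'); m=snap('scene','s5'); m=snap('side','d5')
a=cv2.imread('pics/s5.png')[130:350,200:430]; b=cv2.imread('pics/w5.png')
b=cv2.resize(b,(400,300)); a=cv2.resize(a,(390,373)); b=cv2.copyMakeBorder(b,0,73,0,0,cv2.BORDER_CONSTANT)
cv2.imwrite('pics/c5.png',np.hstack([a,b]))
```

```text
(no output)
```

View pics/c5.png

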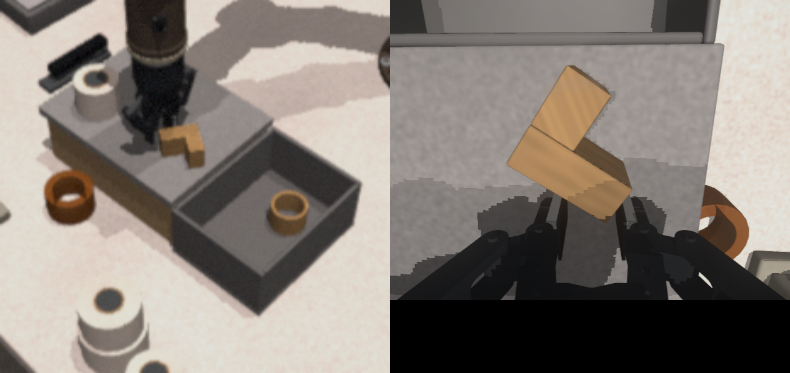

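The L is turning flat onto the fingers as intended, so I'll keep sweeping.

jog_arm([
  {"dx":-0.02,"dy":0.12,"dz":0,"rx":0,"ry":0,"rz":0,"jaw":0.3},
  {"dx":-0.04,"dy":0.24,"dz":0,"rx":0,"ry":0,"rz":0,"jaw":0.3},
  {"dx":-0.06,"dy":0.36,"dz":0,"rx":0,"ry":0,"rz":0,"jaw":0.3},
  {"dx":-0.08,"dy":0.48,"dz":0,"rx":0,"ry":0,"rz":0,"jaw":0.3},
  {"dx":-0.1,"dy":0.6,"dz":0,"rx":0,"ry":0,"rz":0,"jaw":0.3},
  {"dx":-0.1,"dy":0.72,"dz":0,"rx":0,"ry":0,"rz":0,"jaw":0.3},
  {"dx":-0.1,"dy":0.84,"dz":0,"rx":0,"ry":0,"rz":0,"jaw":0.3},
  {"dx":-0.1,"dy":0.95,"dz":0,"rx":0,"ry":0,"rz":0,"jaw":0.3},
])

```text
time: 16.27
eef_pos: [0.58, -0.0434, 0.1344]
tcp_rot: [[-0.052, 0.999, 0.0], [0.999, 0.052, 0.0], [0.0, 0.0, -1.0]]
ft_force: [-0.0, 0.6, 0.1]
finger_gap: 0.0298
gripper_force: 0.0
```

jog_arm([
  {"dx":0,"dy":0.12,"dz":0,"rx":0,"ry":0,"rz":0,"jaw":0.3},
  {"dx":0,"dy":0.24,"dz":0,"rx":0,"ry":0,"rz":0,"jaw":0.3},
  {"dx":0,"dy":0.35,"dz":0,"rx":0,"ry":0,"rz":0,"jaw":0.3},
  {"dx":0,"dy":0.35,"dz":0,"rx":0,"ry":0,"rz":0,"jaw":0.3},
])

```text
time: 16.6
eef_pos: [0.5801, -0.0066, 0.1345]
tcp_rot: [[-0.054, 0.999, 0.0], [0.999, 0.054, 0.002], [0.002, 0.0, -1.0]]
ft_force: [-0.6, 0.5, -0.2]
finger_gap: 0.0297
gripper_force: 0.0
```

Run:
```python
from h import *
m=snap('wrist','w6'); m=snap('scene','s6')
a=cv2.imread('pics/s6.png')[130:350,200:430]; b=cv2.imread('pics/w6.png')
b=cv2.resize(b,(400,300)); a=cv2.resize(a,(390,373)); b=cv2.copyMakeBorder(b,0,73,0,0,cv2.BORDER_CONSTANT)
cv2.imwrite('pics/c6.png',np.hstack([a,b]))
```

```text
(no output)
```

View pics/c6.png

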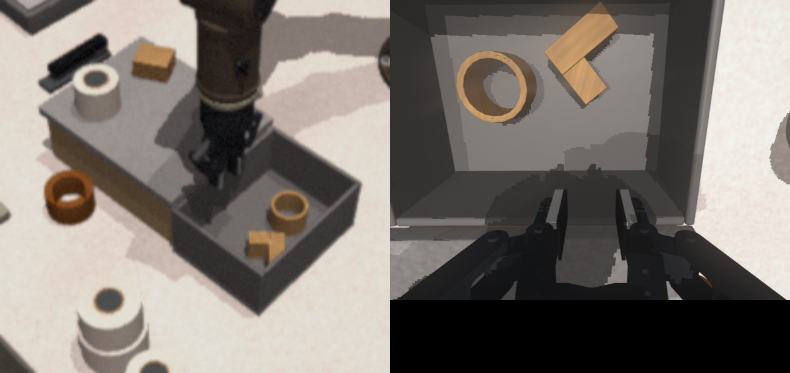

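Both the core and the L are in the bin, at (495,88) and (585,60) in the wrist half. The picture allowance is used up, so I'll sweep the block using numeric checks only.

jog_arm([
  {"dx":0,"dy":0,"dz":0.35,"rx":0,"ry":0,"rz":0,"jaw":0.3},
  {"dx":0,"dy":0,"dz":0.75,"rx":0,"ry":0,"rz":0,"jaw":0.3},
  {"dx":0,"dy":0,"dz":1,"rx":0,"ry":0,"rz":0,"jaw":0.3},
  {"dx":0,"dy":0,"dz":1,"rx":0,"ry":0,"rz":0,"jaw":0.3},
])

```text
time: 17.03
eef_pos: [0.583, -0.0109, 0.2403]
tcp_rot: [[-0.049, 0.999, 0.009], [0.999, 0.049, -0.0], [-0.001, 0.009, -1.0]]
ft_force: [0.6, -0.2, 0.7]
finger_gap: 0.0299
gripper_force: 0.0
```

jog_arm([
  {"dx":-0.3,"dy":-0.3,"dz":0,"rx":0,"ry":0,"rz":0,"jaw":0.3},
  {"dx":-0.6,"dy":-0.6,"dz":0,"rx":0,"ry":0,"rz":0,"jaw":0.3},
  {"dx":-0.92,"dy":-0.9,"dz":0,"rx":0,"ry":0,"rz":0,"jaw":0.3},
  {"dx":-0.92,"dy":-1,"dz":0,"rx":0,"ry":0,"rz":0,"jaw":0.3},
  {"dx":-0.92,"dy":-1,"dz":0,"rx":0,"ry":0,"rz":0,"jaw":0.3},
])

```text
time: 17.45
eef_pos: [0.4856, -0.1154, 0.2342]
tcp_rot: [[-0.043, 0.999, -0.001], [0.999, 0.043, -0.003], [-0.003, -0.001, -1.0]]
ft_force: [0.3, -0.8, 0.8]
finger_gap: 0.03
gripper_force: 0.0
```

jog_arm([
  {"dx":0,"dy":-0.3,"dz":0,"rx":0,"ry":0,"rz":0,"jaw":0.3},
  {"dx":0,"dy":-0.7,"dz":0,"rx":0,"ry":0,"rz":0,"jaw":0.3},
  {"dx":0,"dy":-1,"dz":0,"rx":0,"ry":0,"rz":0,"jaw":0.3},
  {"dx":0,"dy":-1,"dz":0,"rx":0,"ry":0,"rz":0,"jaw":0.3},
])

```text
time: 17.78
eef_pos: [0.4872, -0.2177, 0.2338]
tcp_rot: [[-0.042, 0.999, -0.001], [0.999, 0.042, -0.003], [-0.003, -0.001, -1.0]]
ft_force: [-0.3, -0.3, 0.0]
finger_gap: 0.0296
gripper_force: 0.0
```

jog_arm([
  {"dx":0,"dy":-0.4,"dz":0,"rx":0,"ry":0,"rz":0,"jaw":0.3},
  {"dx":0,"dy":-0.8,"dz":0,"rx":0,"ry":0,"rz":0,"jaw":0.3},
  {"dx":0,"dy":-1,"dz":0,"rx":0,"ry":0,"rz":0,"jaw":0.3},
  {"dx":0,"dy":-1,"dz":0,"rx":0,"ry":0,"rz":0,"jaw":0.3},
])

```text
time: 18.12
eef_pos: [0.4868, -0.3162, 0.2335]
tcp_rot: [[-0.043, 0.999, -0.001], [0.999, 0.043, -0.002], [-0.002, -0.001, -1.0]]
ft_force: [0.4, -0.8, 0.3]
finger_gap: 0.0299
gripper_force: 0.0
```

jog_arm([
  {"dx":0,"dy":-0.3,"dz":0,"rx":0,"ry":0,"rz":0,"jaw":0.3},
  {"dx":0,"dy":-0.35,"dz":0,"rx":0,"ry":0,"rz":0,"jaw":0.3},
  {"dx":0,"dy":-0.35,"dz":0,"rx":0,"ry":0,"rz":0,"jaw":0.3},
  {"dx":0,"dy":-0.35,"dz":0,"rx":0,"ry":0,"rz":0,"jaw":0.3},
])

```text
time: 18.45
eef_pos: [0.4883, -0.3443, 0.2339]
tcp_rot: [[-0.051, 0.999, -0.0], [0.999, 0.051, 0.001], [0.001, -0.0, -1.0]]
ft_force: [-0.5, 0.5, -0.6]
finger_gap: 0.0298
gripper_force: 0.0
```

Run:
```python
from h import *
m=snap('wrist','w7')
im=cv2.imread('pics/w7.png'); hsv=cv2.cvtColor(im,cv2.COLOR_BGR2HSV)
k=cv2.inRange(hsv,(8,90,110),(25,255,255)); n,l,s,c=cv2.connectedComponentsWithStats(k)
for i in range(1,n):
    if s[i][4]>400:
        cnt=max(cv2.findContours((l==i).astype('uint8'),0,2)[0],key=cv2.contourArea)
        print(s[i],c[i].round(),atz(m,*c[i],.156),[atz(m,*p,.156)[:2].tolist() for p in cv2.boxPoints(cv2.minAreaRect(cnt))])
```

```text
[  256    40   134   151 11217] [324. 116.] [ 0.4854 -0.2703  0.156 ] [[0.4494, -0.257], [0.4907, -0.2345], [0.5236, -0.2841], [0.48, -0.3101]]
[ 545   86   94   93 1433] [590. 131.] [ 0.623  -0.2704  0.156 ] [[0.5912, -0.2759], [0.6195, -0.2399], [0.6572, -0.266], [0.6296, -0.3052]]
```

jog_arm([
  {"dx":0,"dy":0,"dz":-0.25,"rx":0,"ry":0,"rz":0,"jaw":0.3},
  {"dx":0,"dy":0,"dz":-0.5,"rx":0,"ry":0,"rz":0,"jaw":0.3},
  {"dx":0,"dy":0,"dz":-0.8,"rx":0,"ry":0,"rz":0,"jaw":0.3},
  {"dx":0,"dy":0,"dz":-1,"rx":0,"ry":0,"rz":0,"jaw":0.3},
  {"dx":0,"dy":0,"dz":-1,"rx":0,"ry":0,"rz":0,"jaw":0.3},
  {"dx":0,"dy":0,"dz":-1,"rx":0,"ry":0,"rz":0,"jaw":0.3},
])

```text
time: 19.0
eef_pos: [0.488, -0.3436, 0.134]
tcp_rot: [[-0.052, 0.999, -0.001], [0.999, 0.052, 0.002], [0.002, -0.001, -1.0]]
ft_force: [-1.2, -0.2, 0.3]
finger_gap: 0.0298
gripper_force: 0.0
```

jog_arm([
  {"dx":0,"dy":0.1,"dz":0,"rx":0,"ry":0,"rz":0,"jaw":0.3},
  {"dx":0,"dy":0.2,"dz":0,"rx":0,"ry":0,"rz":0,"jaw":0.3},
  {"dx":0,"dy":0.3,"dz":0,"rx":0,"ry":0,"rz":0,"jaw":0.3},
  {"dx":0,"dy":0.4,"dz":0,"rx":0,"ry":0,"rz":0,"jaw":0.3},
  {"dx":0,"dy":0.5,"dz":0,"rx":0,"ry":0,"rz":0,"jaw":0.3},
  {"dx":0,"dy":0.6,"dz":0,"rx":0,"ry":0,"rz":0,"jaw":0.3},
  {"dx":0,"dy":0.7,"dz":0,"rx":0,"ry":0,"rz":0,"jaw":0.3},
  {"dx":0,"dy":0.8,"dz":0,"rx":0,"ry":0,"rz":0,"jaw":0.3},
  {"dx":0,"dy":0.9,"dz":0,"rx":0,"ry":0,"rz":0,"jaw":0.3},
  {"dx":0,"dy":0.9,"dz":0,"rx":0,"ry":0,"rz":0,"jaw":0.3},
])

```text
time: 19.83
eef_pos: [0.4883, -0.2523, 0.1344]
tcp_rot: [[-0.053, 0.999, -0.0], [0.999, 0.053, 0.001], [0.001, 0.0, -1.0]]
ft_force: [0.0, -0.1, 0.2]
finger_gap: 0.0297
gripper_force: 0.0
```

```bash
cat > blk.py <<'E'
from h import *
import sys
m=snap('wrist',sys.argv[1])
im=cv2.imread(f'pics/{sys.argv[1]}.png'); hsv=cv2.cvtColor(im,cv2.COLOR_BGR2HSV)
k=cv2.inRange(hsv,(8,90,80),(25,255,255)); n,l,s,c=cv2.connectedComponentsWithStats(k)
for i in range(1,n):
    if s[i][4]>400:
        cnt=max(cv2.findContours((l==i).astype('uint8'),0,2)[0],key=cv2.contourArea)
        print(s[i],c[i].round(),atz(m,*c[i],.156),[atz(m,*p,.156)[:2].tolist() for p in cv2.boxPoints(cv2.minAreaRect(cnt))])
E
python3 blk.py w8
```

```text
[  200   121   226   222 28391] [314. 239.] [ 0.4837 -0.2118  0.156 ] [[0.4472, -0.2006], [0.4878, -0.1763], [0.5212, -0.2275], [0.4767, -0.2589]]
```

The block is captured between the fingers at (0.485, -0.213). I'll continue over the edge with a small +x drift.

jog_arm([
  {"dx":0.01,"dy":0.12,"dz":0,"rx":0,"ry":0,"rz":0,"jaw":0.3},
  {"dx":0.02,"dy":0.24,"dz":0,"rx":0,"ry":0,"rz":0,"jaw":0.3},
  {"dx":0.04,"dy":0.36,"dz":0,"rx":0,"ry":0,"rz":0,"jaw":0.3},
  {"dx":0.05,"dy":0.48,"dz":0,"rx":0,"ry":0,"rz":0,"jaw":0.3},
  {"dx":0.06,"dy":0.6,"dz":0,"rx":0,"ry":0,"rz":0,"jaw":0.3},
  {"dx":0.08,"dy":0.72,"dz":0,"rx":0,"ry":0,"rz":0,"jaw":0.3},
  {"dx":0.09,"dy":0.84,"dz":0,"rx":0,"ry":0,"rz":0,"jaw":0.3},
  {"dx":0.1,"dy":0.96,"dz":0,"rx":0,"ry":0,"rz":0,"jaw":0.3},
])

```text
time: 20.55
eef_pos: [0.4982, -0.1577, 0.1343]
tcp_rot: [[-0.051, 0.999, 0.0], [0.999, 0.051, 0.0], [0.0, 0.0, -1.0]]
ft_force: [0.1, -0.8, 0.4]
finger_gap: 0.0298
gripper_force: 0.1
```

```bash
python3 blk.py w9
```

```text
[  200   124   226   220 28240] [314. 242.] [ 0.4936 -0.1182  0.156 ] [[0.4573, -0.1085], [0.4971, -0.0826], [0.5323, -0.1325], [0.4891, -0.166]]
```

jog_arm([
  {"dx":0.01,"dy":0.12,"dz":0,"rx":0,"ry":0,"rz":0,"jaw":0.3},
  {"dx":0.02,"dy":0.24,"dz":0,"rx":0,"ry":0,"rz":0,"jaw":0.3},
  {"dx":0.04,"dy":0.36,"dz":0,"rx":0,"ry":0,"rz":0,"jaw":0.3},
  {"dx":0.05,"dy":0.48,"dz":0,"rx":0,"ry":0,"rz":0,"jaw":0.3},
  {"dx":0.06,"dy":0.6,"dz":0,"rx":0,"ry":0,"rz":0,"jaw":0.3},
  {"dx":0.08,"dy":0.72,"dz":0,"rx":0,"ry":0,"rz":0,"jaw":0.3},
  {"dx":0.09,"dy":0.84,"dz":0,"rx":0,"ry":0,"rz":0,"jaw":0.3},
  {"dx":0.1,"dy":0.96,"dz":0,"rx":0,"ry":0,"rz":0,"jaw":0.3},
])

```text
time: 21.27
eef_pos: [0.5081, -0.0618, 0.1343]
tcp_rot: [[-0.051, 0.999, 0.0], [0.999, 0.051, 0.0], [0.0, 0.0, -1.0]]
ft_force: [-0.0, -0.3, -1.0]
finger_gap: 0.0301
gripper_force: 0.0
```

jog_arm([
  {"dx":0,"dy":0.15,"dz":0,"rx":0,"ry":0,"rz":0,"jaw":0.3},
  {"dx":0,"dy":0.3,"dz":0,"rx":0,"ry":0,"rz":0,"jaw":0.3},
  {"dx":0,"dy":0.45,"dz":0,"rx":0,"ry":0,"rz":0,"jaw":0.3},
  {"dx":0,"dy":0.55,"dz":0,"rx":0,"ry":0,"rz":0,"jaw":0.3},
  {"dx":0,"dy":0.55,"dz":0,"rx":0,"ry":0,"rz":0,"jaw":0.3},
])

```text
time: 21.68
eef_pos: [0.508, -0.0051, 0.1344]
tcp_rot: [[-0.054, 0.999, 0.0], [0.999, 0.054, 0.001], [0.001, 0.0, -1.0]]
ft_force: [-0.7, -0.4, -0.2]
finger_gap: 0.0298
gripper_force: 0.0
```

jog_arm([
  {"dx":0,"dy":-0.1,"dz":0.1,"rx":0,"ry":0,"rz":0,"jaw":0.3},
  {"dx":0,"dy":-0.2,"dz":0.4,"rx":0,"ry":0,"rz":0,"jaw":0.3},
  {"dx":0,"dy":-0.3,"dz":0.8,"rx":0,"ry":0,"rz":0,"jaw":0.3},
  {"dx":0,"dy":-0.3,"dz":1,"rx":0,"ry":0,"rz":0,"jaw":0.3},
  {"dx":0,"dy":-0.3,"dz":1,"rx":0,"ry":0,"rz":0,"jaw":0.3},
  {"dx":0,"dy":-0.3,"dz":1,"rx":0,"ry":0,"rz":0,"jaw":0.3},
])

```text
time: 22.18
eef_pos: [0.5087, -0.039, 0.2355]
tcp_rot: [[-0.049, 0.999, 0.003], [0.999, 0.049, -0.001], [-0.001, 0.003, -1.0]]
ft_force: [0.6, -0.2, -0.5]
finger_gap: 0.0301
gripper_force: 0.0
```

```bash
python3 blk.py w10
python3 - <<'E'
from h import *
m=snap('wrist','w11')
im=cv2.imread('pics/w11.png'); print(proj(m,(.545,-.047,.12)))
hsv=cv2.cvtColor(im,cv2.COLOR_BGR2HSV); k=cv2.inRange(hsv,(8,90,80),(25,255,255)); n,l,s,c=cv2.connectedComponentsWithStats(k)
for i in range(1,n):
    if s[i][4]>300: print(s[i][4],[(z,atz(m,*c[i],z)[:2].tolist()) for z in (.04,.08)])
# bin corners (predicted) in pixels, and grey-level edge search along the +/-x walls
R=np.array([[.9986,-.052],[.052,.9986]])
for q in [(-.12,.09),(.12,.09),(-.12,-.09),(.12,-.09)]:
    w=R@q+[.540,.043]; print(q,np.round(proj(m,(*w,.105))))
g=cv2.cvtColor(im,cv2.COLOR_BGR2GRAY)
for v in (60,140): 
    print(v,[(u,int(g[v,u])) for u in range(180,520,10)])
E
```

```text
[ 363    0   91  109 4481] [409.  49.] [0.5464 0.0685 0.156 ] [[0.5226, 0.0668], [0.5547, 0.0945], [0.5826, 0.0702], [0.5503, 0.0402]]
[ 266   45   80   85 2064] [305.  89.] [0.4959 0.0475 0.156 ] [[0.4763, 0.0667], [0.5148, 0.0686], [0.5175, 0.029], [0.4766, 0.0269]]
[ 243  151   70   62 3547] [279. 182.] [ 4.838e-01 -2.000e-04  1.560e-01] [[0.4638, 0.0112], [0.499, 0.0173], [0.5039, -0.012], [0.4672, -0.0185]]
[ 529  345   44   77 1329] [553. 382.] [ 0.6607 -0.1207  0.156 ] [[0.6336, -0.1019], [0.6497, -0.0896], [0.6855, -0.1397], [0.669, -0.1535]]
(np.float64(377.68836445001966), np.float64(247.59880728870843))
4499 [(0.04, [0.5685, 0.0825]), (0.08, [0.5608, 0.0777])]
2083 [(0.04, [0.4916, 0.0505]), (0.08, [0.4931, 0.0494])]
3575 [(0.04, [0.4731, -0.0221]), (0.08, [0.4767, -0.0145])]
1328 [(0.04, [0.7425, -0.2056]), (0.08, [0.7142, -0.1763])]
(-0.12, 0.09) [171. -67.]
(0.12, 0.09) [603. -68.]
(-0.12, -0.09) [201. 240.]
(0.12, -0.09) [548. 240.]
60 [(180, 147), (190, 130), (200, 100), (210, 91), (220, 85), (230, 116), (240, 115), (250, 137), (260, 138), (270, 138), (280, 158), (290, 82), (300, 82), (310, 83), (320, 82), (330, 153), (340, 144), (350, 144), (360, 88), (370, 65), (380, 156), (390, 161), (400, 167), (410, 171), (420, 130), (430, 139), (440, 137), (450, 136), (460, 135), (470, 134), (480, 134), (490, 73), (500, 67), (510, 46)]
140 [(180, 234), (190, 131), (200, 97), (210, 89), (220, 85), (230, 84), (240, 116), (250, 134), (260, 133), (270, 134), (280, 135), (290, 135), (300, 100), (310, 98), (320, 137), (330, 136), (340, 136), (350, 136), (360, 135), (370, 135), (380, 135), (390, 134), (400, 134), (410, 133), (420, 132), (430, 131), (440, 131), (450, 130), (460, 129), (470, 129), (480, 73), (490, 73), (500, 47), (510, 48)]
```

Run:
```python
from h import *
m=snap('scene','s7'); w=camera_model('wrist')
for f in ('s6','s7'):
    im=cv2.imread(f'pics/{f}.png'); hsv=cv2.cvtColor(im,cv2.COLOR_BGR2HSV)
    k=cv2.inRange(hsv,(8,90,80),(25,255,255)); k[:140]=0;k[340:]=0;k[:,:215]=0;k[:,420:]=0
    n,l,s,c=cv2.connectedComponentsWithStats(k)
    print(f,[(s[i].tolist(),c[i].round(1).tolist(),atz(m,*c[i],.04)[:2].tolist()) for i in range(1,n) if s[i][4]>40])
    # bin/deck corner check: gradients vs predicted rim corners
R=np.array([[.9986,-.052],[.052,.9986]])
for q in [(-.12,.09),(.12,.09),(.12,-.09),(-.12,-.09)]:
    b=R@q+[.540,.043]; print(q,np.round(proj(m,(*b,.105)),1))
n=[i for i in range(1)]
# roll white top in scene before/after
d=cv2.absdiff(cv2.imread('pics/scene0.png'),cv2.imread('pics/s7.png')).max(2)
for nm,(u0,u1,v0,v1) in dict(roll=(240,275,165,205),tape=(222,260,228,265),stapler=(222,268,148,184),pot=(455,500,315,380)).items(): print(nm,d[v0:v1,u0:u1].mean().round(1),(d[v0:v1,u0:u1]>60).sum())
# triangulate block with the wrist view
import itertools
hs=cv2.cvtColor(cv2.imread('pics/s7.png'),cv2.COLOR_BGR2HSV); k=cv2.inRange(hs,(8,90,80),(25,255,255))
k[:140]=0;k[340:]=0;k[:,:215]=0;k[:,420:]=0
n,l,s,c=cv2.connectedComponentsWithStats(k)
for i in range(1,n):
    if s[i][4]>40:
        r1=ray(m,*c[i]); r2=ray(w,279,182); p=tri(r1,r2); print(c[i].round(),p,np.round(np.subtract(proj(m,p),c[i]),1))
```

```text
s6 [([278, 155, 25, 23, 426], [290.1, 166.2], [0.4159, -0.3554]), ([226, 212, 74, 60, 909], [256.6, 242.1], [0.6887, -0.1891]), ([346, 242, 36, 43, 725], [364.1, 262.9], [0.5291, 0.0646])]
s7 [([226, 213, 74, 58, 859], [256.2, 242.0], [0.6892, -0.19]), ([346, 221, 36, 64, 1076], [361.6, 253.3], [0.5098, 0.0375])]
(-0.12, 0.09) [412.9 237.3]
(0.12, 0.09) [352.7 292.7]
(0.12, -0.09) [299.1 252.7]
(-0.12, -0.09) [360.2 203.4]
roll 4.8 0
tape 5.4 0
stapler 5.6 0
pot 6.0 0
[256. 242.] [ 0.5826 -0.1018  0.0459] [50.4 -4.2]
[362. 253.] [ 0.4538 -0.0268 -0.0585] [-5.  -1.4]
```

Run:
```python
from h import *
m=camera_model('scene'); w=camera_model('wrist')
f=lambda n:cv2.inRange(cv2.cvtColor(cv2.imread(f'pics/{n}.png'),cv2.COLOR_BGR2HSV),(8,90,80),(25,255,255))
k=cv2.morphologyEx(f('s7')&~f('s6'),cv2.MORPH_OPEN,np.ones((3,3),'uint8')); k[:200]=0;k[300:]=0;k[:,:320]=0;k[:,430:]=0
v,u=np.nonzero(k); print(len(u),u.min(),u.max(),v.min(),v.max(),u.mean(),v.mean())
p=tri(ray(m,u.mean(),v.mean()),ray(w,279,182)); print(p,np.subtract(proj(m,p),(u.mean(),v.mean())))
print('in bin',np.array([[.9986,.052],[-.052,.9986]])@(p[:2]-[.540,.043]))
d=cv2.absdiff(cv2.imread('pics/s2.png'),cv2.imread('pics/s7.png'))
# bin rim: outer corner +x+y of rim vs prediction, by dark/bright transition along a row/col
g=cv2.cvtColor(cv2.imread('pics/s7.png'),cv2.COLOR_BGR2GRAY)
print([int(x) for x in g[237,400:425]],[int(x) for x in g[285:335:2,353]],[int(x) for x in g[252,285:310]])
```

```text
318 347 366 222 248 357.3018867924528 232.85849056603774
[ 0.4707 -0.0186  0.0472] [-0.60843488 -0.15687686]
in bin [-0.07240618 -0.05791016]
[46, 51, 50, 45, 50, 48, 51, 56, 61, 79, 95, 113, 140, 191, 214, 214, 220, 216, 216, 215, 219, 217, 218, 213, 216] [107, 105, 102, 91, 52, 53, 45, 50, 51, 53, 51, 54, 57, 54, 66, 128, 210, 216, 218, 216, 217, 212, 212, 216, 216] [70, 68, 60, 64, 65, 60, 63, 64, 64, 63, 63, 68, 62, 59, 61, 63, 75, 90, 80, 91, 99, 78, 60, 55, 56]
```

The block triangulates to inside the bin at about z 0.047. The bin's corners match the flush pose to about 1 px, and the roll, tape, pot and stapler show no change. The tool is clear, so I'm handing in.

```bash
python3 -c "
from h import *
print(sign_off())"
```

```text
the job is handed in; nothing more can be done
None
```

I handed the job in at about 22 s: the bin stands flush and centred against the deck edge, all three scraps are inside it, and the label roll, tape, pot and stapler show no movement; the sign-off gave no verdict.

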